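# Set up and start a UV cure of a phone screen

## Robot

A 6-joint arm with a two-finger parallel gripper is mounted at the origin on a cart in front of the work surface, level with it; the furniture and walls round the work are solid. World frame = base frame: x ahead of the robot, y to its left, z up, the work surface at z = 0. Lengths are in m, angles in rad, forces in N, time in s.
With the tool pointing down it reaches from about 0.275 to 0.875 m from the base axis. Payload 12.5 kg.
Tool frame: the origin (TCP) lies between the finger pads; the fingertips stand 22 mm ahead of it and the grasp point (between the pads) lies 3 mm ahead of it (nose_length is the distance from the TCP to the fingertips, in m); z points along the fingers, y is the line along which they close (so a half turn about z gives the same grasp; the last joint's range is limited). The gripper opens to 85 mm and grips with 20 to 120 N. Pads are 22 mm wide; open, the fingers measure 114 mm over their backs; the gripper's body (76 mm by 85 mm) begins 54 mm behind the grasp point. The pads swing forward as they close: fully open they stand 13 mm farther back than shut.
Start: joints at [1.09, 0.351, 1.652, -0, 1.139, -0.085], TCP at [0.212, 0.507, 0.253] pointing down, gripper open.
Joint ranges: [-2.75, 2.75], [-0.79, 2.1], [0.01, 2.65], [-1.57, 4.71], [0.07, 3.14], [-2.87, 2.87]. Speed limits (rad/s): [2.22, 2.22, 2.79, 3.14, 3.14, 3.14].

## Interface

Orientations are given as [roll, pitch, yaw] about the fixed x, y, z axes, in that order (R = Rz(yaw) Ry(pitch) Rx(roll)).
In Python, from workcell import observe, read_camera, get_calibration, hand_in, masks_of, tip_of, nose_length gives the robot as it stands.
- The arm moves only by the tool arm_command, never from a script. Its argument "motion" is one flat list of numbers, 6 for each row, row after row: the shift along the tool's x, y, z each as a share of 400 mm, from -1 to 1, then the turn, a rotation vector about the tool's x, y, z each as a share of 45 degrees, from -1 to 1. In form: [x, y, z, rx, ry, rz, x, y, z, rx, ry, rz, ...]. A call has 1 to 10 rows; each row is the pose to reach, as a shift and turn from the pose commanded when the call began, along the tool's axes at that moment; what a row does not reach only later rows make up. A row lasts 1/12 s, in which the tool goes at most 41.7 mm and 7.16 degrees, less where a joint would pass 70% of its speed; a pose out of reach is approached as far as the arm can. A call with a number of a shift or a turn outside -1 to 1 is refused whole. A call with a gripper value outside its range is refused whole. "fingers" is the closure, from 0 (fully open) to 1 (shut), set as the call begins (left out, the last holds). The fingers move at their own pace and stop on an object; "squeeze" is the grip in N (left out, the last holds). Time passes only in rows, so rows that repeat a pose let the fingers close. It gives the time, the measured TCP pose, the force, the opening and the grip force at its end, in the units of the state.
- observe(): the state, without advancing time (a new reading comes with each control period).
- read_camera(name): name is "scene" or "side" or "wrist"; returns (picture, depth): 400x640x3 uint8, blue, green, red; 400x640 float32, m along the optical axis (not along the pixel's ray), 0 where there is no reading.
- get_calibration(name): a dict with "intrinsics" (3x3 intrinsics, pixels), "world_from_camera" (4x4, takes a point from camera to world coordinates); the wrist camera has in their place "hand_eye" (4x4, takes a point from camera to tool coordinates, whose origin is the TCP and whose axes are the flange's). Camera axes: x right, y up, looking along -z (the intrinsics and any distortion apply to the point x, -y, -z); pixel columns grow to the right and rows downward; lengths in m; the calibration is good to about 2 mm. A picture is of the moment at which its call begins: read the wrist's pose just before it. get_calibration takes no time and is no camera call.
- hand_in(): hands the job in; it is judged then, once.
Trained networks look in the newest picture that a camera, given by its name, has taken for a name from the list of things; names that differ only in an ending like _2 or _b are one class to them, and where a whole thing is asked for, a point or a joint stands for the part that bears it (a point fixed in the world has none). Each returns a list of dicts, best first, with "conf" (0 to 1); they miss things now and then, are a little off and sometimes report something else, mostly with a low value. They report only what shows in the picture. A call takes as long as a camera call.
- masks_of(camera, thing): "region" (400x640 bool, what is visible of it).
- tip_of(camera, thing): "location" ([x, y, z] in m, in the coordinates of the camera as it stood for that picture, good to about 4 mm: a listed point, or the origin of a listed thing).
The state is a dict: "time": time; "joint_positions": joint angles; "qd": joint speeds; "joint_efforts": joint torques, N m; "tool_pos": TCP position; "tool_rot": TCP orientation; "ft_force": force on the tool from outside, world axes, zero at the start; "moment": the same for the moment, N m; "finger_gap": finger opening in m; "finger_force": force on a finger pad.
Only numpy, scipy, OpenCV 4.12 (cv2) and the standard library are available. Lean on these libraries where they do the work, as an engineer would, in place of code of your own. Each camera call takes 0.05 s, during which the arm holds its last target. There are 200 camera calls.

## Task

Cure the screen glue of the small closed phone on the UV curing bed: slide the backstop until its pointer stands at the mark nearest the hood, lay the phone, glass up, lengthwise on the bed's open end, then push it under the hood with the spudger that lies on top of the hood until it meets the stop. Put the spudger back in its forks on the hood, and last of all slide the lamp's dimmer level with the little marker on the hood's edge, which stays where it is.

Things in the scene. Friction and masses are not known exactly. Their poses are not given: they have to be found in the camera images.
- curing_bed: UV curing bed, fixed to the bench, place and yaw differ each time: steel plate 307 x 90 mm (x -176 to +131, top at z 28 mm) with a grey lamp hood across its middle. Origin at bench level under the hood's centre; z up; +x is the feed direction (to the robot's right), +y points away from the robot. The open end is before the hood (x below -65), the backstop behind it (x above 65).
- hood_top (a point): Centre of the hood's flat top, [0, 0, 68] mm in the bed's frame. The hood covers x -65 to +65 and y -52 to +52 mm and carries the dimmer, the marker and the spudger's forks.
- channel_mouth (a point): Middle of the channel's mouth, on the plate, [-65, 0, 28] mm in the bed's frame. The channel runs along x under the hood, open at both ends, 51 mm wide and 14 mm high: too low for fingers. Before the mouth two white guide bars, 9 mm high, form a funnel from 53 mm apart at x -64 to about 74 mm at x -92.
- bed_entry (a point): Point on the top surface of the plate's open end, on the channel's centre line, at [-123, 0, 28] mm in the curing bed's frame: with the phone's centre here its front end lies 2 mm before the mouth.
- backstop (a joint): Position of the backstop along the bed's +x (m), 0 all the way in towards the hood to 0.040 all the way out; starts far out. At 0.009 its pointer stands at the mark nearest the hood (the other two marks are at 0.022 and 0.035). It stays where it is left; about 5 N moves it.
- backstop_grip (a point): Centre of the top of the backstop's upright black grip (14 mm along x, 20 mm along y, 36 mm high; its top is 78 mm above the bench). The grip stands on a low carriage (22 x 36 mm, top 43 mm above the bench) 30 mm behind the stop's face.
- backstop_face (a point): Centre of the backstop's face, which the phone's front end meets, 32 mm above the bench inside the channel; 48 mm + the joint value along the bed's x. Its axes are those of the bed.
- backstop_pointer (a point): Tip of the thin pointer on the robot's side of the backstop's carriage, 30 mm behind its face.
- stop_mark (a point): The engraved black line nearest the hood (first of three on the plate behind the hood, 13 mm apart), at [87, -30, 28] mm in the bed's frame: the pointer's tip must stand here.
- phone: The small closed phone with a black glass face, 46 mm wide (its x), 112 mm long (its y), 8 mm thick, about 50 g, lying glass up on the green mat (3 mm high) before the bed. Origin: centre of its underside. Either end may go first. (A larger opened phone, its board showing, lies near by and is not meant.)
- spudger: Black nylon spudger used as push stick: straight bar 8 x 8 mm, 150 mm long along its y, 9 g; origin: centre of its underside. It lies along the bed's x in two forks on the hood, 8 mm above the hood's top, one end overhanging the mouth's side. Held 45 mm or so behind the end that pushes it needs the least room.
- rest_mid (a point): Middle of the spudger's usual place, at the height of its underside, [-20, 34, 76] mm in the bed's frame. The two steel forks stand at x -45 and +45 mm (each 10 mm long in x), 18 mm wide inside (y 25 to 43), floor at z 76, cheeks up to z 82 mm.
- dimmer (a joint): Position of the lamp's dimmer along the bed's +x (m), 0 off to 0.070 full; starts near off. It stays where it is left; about 1.5 N moves it.
- dimmer_top (a point): Centre of the top of the dimmer's black cap (12 mm along x, 22 mm along y, its top 89 mm above the bench, its underside 72 mm), which slides along x in a slot on the hood's top: at x = -35 mm + joint value, y = -14 mm in the bed's frame.
- marker (a joint): Position of the marker along the bed's +x (m) on the dimmer's scale: dimmer and marker are level when both joints read the same. It differs each time. A small steel rider (10 x 9 mm, 7 mm high) on a bar along the hood's edge on the robot's side, at y -46 mm, held by friction (4 N).
- marker_tip (a point): Tip of the marker's pointer, which points to the dimmer; the dimmer's cap must be level with it (same x in the bed's frame).

How it is judged:
On the way, in this order (a step that is already met when the one before it is completed fails the run):
1. the backstop is set to the mark nearest the hood (value of joint backstop between 0.005 and 0.013 m), for 0.2 s.
2. the phone lies released, glass up and lengthwise, on the bed's open end before the hood (x of phone in the frame of curing_bed between -0.175 and -0.085 m and y of phone in the frame of curing_bed between -0.03 and 0.03 m and angle between phone's own z axis and vertical below 0.08 rad and z of phone in the frame of curing_bed between 0.024 and 0.033 m and contact force between the fingers and phone below 0.1 N and linear speed of phone below 0.03 m/s), for 0.2 s.
3. the phone has been pushed under the hood up to the backstop (x of phone in the frame of backstop_face between -0.06 and -0.05 m and y of phone in the frame of curing_bed between -0.006 and 0.006 m and angle between phone's own z axis and vertical below 0.08 rad and z of phone in the frame of curing_bed between 0.024 and 0.033 m and angle between the y axis of phone and the x axis of curing_bed, either way round below 0.1 rad), for 0.1 s.
4. the spudger lies released in its forks on the hood (z of spudger in the frame of curing_bed between 0.072 and 0.081 m and y of spudger in the frame of curing_bed between 0.025 and 0.043 m and x of spudger in the frame of curing_bed between -0.055 and 0.055 m and linear speed of spudger below 0.02 m/s and contact force between the fingers and spudger below 0.1 N), for 0.2 s.
5. the dimmer stands level with the marker (x of dimmer_top in the frame of marker_tip between -0.003 and 0.003 m), for 0.2 s.
At the end, for the whole second after the job is handed in: Backstop within 4 mm of the mark nearest the hood; phone flat, glass up, in the channel with its front end within 4 mm of the stop; spudger released and at rest in its forks; dimmer within 3 mm of the marker, which has moved less than 4 mm (all of step 1 and all of step 3 and all of step 4 and all of step 5 and distance of marker_tip from where it was at the start of the episode below 0.004 m and linear speed of phone below 0.02 m/s); the robot touches nothing.
It fails at once if the phone is pushed into the channel by the fingers or the arm instead of with the spudger (x of phone in the frame of curing_bed above -0.08 m and z of phone in the frame of curing_bed below 0.04 m and y of phone in the frame of curing_bed between -0.04 and 0.04 m and contact force between any of the fingers, the arm and phone above 0.3 N).
It fails at once if the dimmer is turned up before the phone is home under the hood (value of joint dimmer above 0.02 m and x of phone in the frame of curing_bed below -0.02 m).
It also fails if it takes over 72 s, if anything falls off the work surface, if the arm or the gripper's body presses on something with over 40 N, if the wrist force passes 120 N, or if a joint passes its speed limit or range.

## Working session

There is one attempt and no reset: what is moved stays moved. The work goes in short steps, Python scripts to look and compute and a tool call to move; the robot and the scene stay as the last step left them, time stands still between calls to the robot, and variables do not carry over. Pictures are saved under pics/ and viewed, at most 11 in all, crops included, and the job is handed in when it is done.

Besides the shell and the picture viewer there is one more tool, called after ">>>" as name(argument=value, ...), one argument or row to a line, values as JSON. arm_command: Moves the arm, as the interface text tells. Shift numbers are shares of 400 mm and turn numbers shares of 45 degrees, none past 1 either way. Its arguments: {"type":"object","properties":{"motion":{"type":"array"},"fingers":{"type":"number"},"squeeze":{"type":"number"}},"required":["motion"]}

```bash
mkdir -p pics; ls
cat > h.py <<'E'
import numpy as np, cv2
from workcell import *
from scipy.spatial.transform import Rotation as R
def T_tool():
    s=observe(); T=np.eye(4); T[:3,:3]=R.from_euler('xyz',s['tool_rot']).as_matrix(); T[:3,3]=s['tool_pos']; return T
def wfc(n,T=None):
    c=get_calibration(n)
    return np.array(c['world_from_camera']) if n!='wrist' else (T_tool() if T is None else T)@np.array(c['hand_eye'])
def tip(n,t,W):
    return [((W@np.r_[d['location'],1])[:3].round(4).tolist(),round(float(d['conf']),2)) for d in tip_of(n,t)[:2]]
def world(n,dep,W):
    K=np.array(get_calibration(n)['intrinsics']); v,u=np.mgrid[:400,:640]
    P=np.stack([(u-K[0,2])/K[0,0]*dep,-(v-K[1,2])/K[1,1]*dep,-dep],-1)
    return P@W[:3,:3].T+W[:3,3]
E
python3 - <<'E'
from h import *
s=observe(); print({k:np.round(v,3).tolist() for k,v in s.items()}, nose_length if not callable(nose_length) else nose_length())
for n in ['scene','side']:
    W=wfc(n); p,d=read_camera(n); cv2.imwrite(f'pics/{n}0.png',p); print(n,get_calibration(n).keys(),W[:3,3].round(2))
    for t in ['curing_bed','hood_top','channel_mouth','bed_entry','backstop_grip','backstop_face','stop_mark','backstop_pointer','phone','spudger','rest_mid','dimmer_top','marker_tip']: print(t,tip(n,t,W))
E
```

```text
pics
{'time': 0.0, 'joint_positions': [1.09, 0.351, 1.652, -0.0, 1.139, -0.085], 'qd': [0.003, 0.001, 0.0, 0.002, 0.0, 0.003], 'joint_efforts': [0.001, -50.611, -29.141, -0.0, 0.005, -0.0], 'tool_pos': [0.212, 0.507, 0.253], 'tool_rot': [-3.14, -0.0, 2.746], 'ft_force': [-0.176, 0.199, 0.038], 'moment': [-0.025, 0.017, 0.027], 'finger_force': 0.0, 'finger_gap': 0.085} 0.022
scene dict_keys(['intrinsics', 'world_from_camera']) [ 0.13 -0.24  0.72]
curing_bed [([0.4537, 0.2287, -0.0021], 0.75)]
hood_top [([0.453, 0.2208, 0.0648], 0.94)]
channel_mouth [([0.4571, 0.2907, 0.0262], 0.98), ([0.4489, 0.1094, 0.0785], 0.66)]
bed_entry [([0.4574, 0.3525, 0.0259], 0.69), ([0.4474, 0.1136, 0.0764], 0.22)]
backstop_grip [([0.4491, 0.1123, 0.0793], 0.54), ([0.4879, 0.2469, 0.0735], 0.32)]
backstop_face [([0.4504, 0.1396, 0.0339], 0.92)]
stop_mark []
backstop_pointer [([0.4212, 0.1108, 0.0257], 0.83)]
phone [([0.3106, 0.2997, 0.0054], 0.63)]
spudger [([0.4871, 0.2371, 0.0713], 0.51), ([0.4529, 0.2887, 0.027], 0.49)]
rest_mid [([0.4897, 0.2468, 0.0756], 0.74)]
dimmer_top [([0.4391, 0.2607, 0.0878], 0.49)]
marker_tip [([0.4169, 0.2138, 0.073], 0.47), ([0.4883, 0.2493, 0.0746], 0.35)]
side dict_keys(['intrinsics', 'world_from_camera']) [ 0.29 -0.49  0.53]
curing_bed [([0.4556, 0.2268, -0.0008], 0.57), ([0.4408, 0.2599, 0.09], 0.36)]
hood_top [([0.4537, 0.228, 0.0699], 0.91)]
channel_mouth [([0.4554, 0.2889, 0.0258], 0.77)]
bed_entry [([0.459, 0.3495, 0.0296], 0.73)]
backstop_grip [([0.4488, 0.1093, 0.0789], 0.67)]
backstop_face [([0.4547, 0.1422, 0.0317], 0.91)]
stop_mark [([0.4214, 0.1361, 0.0308], 0.62)]
backstop_pointer [([0.4187, 0.1058, 0.0295], 0.68)]
phone [([0.3131, 0.3054, 0.0064], 0.77)]
spudger [([0.4511, 0.2258, -0.0019], 0.62), ([0.4852, 0.238, 0.0784], 0.58)]
rest_mid [([0.4872, 0.2443, 0.0729], 0.69)]
dimmer_top [([0.4395, 0.2578, 0.0869], 0.43), ([0.4586, 0.3503, 0.0314], 0.41)]
marker_tip []
```

View scene.

View pics/scene0.png

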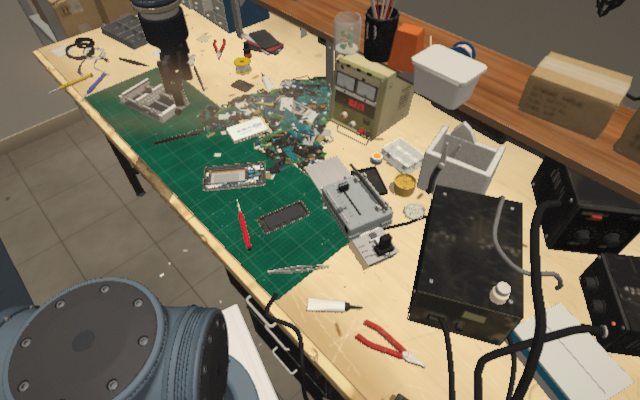

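View pics/side0.png

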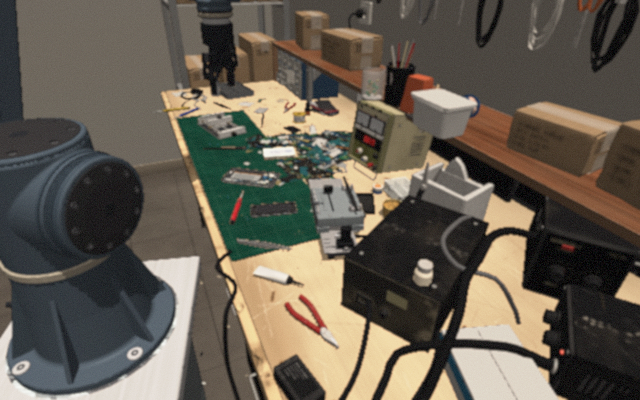

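```bash
cat >> h.py <<'E'
def plan(pos,yaw=None):
    "shares for a move of the TCP to world pos with the tool down at yaw (deg)"
    T=T_tool(); d=T[:3,:3].T@(np.array(pos)-T[:3,3])
    r=np.zeros(3)
    if yaw is not None: r=R.from_matrix(T[:3,:3].T@R.from_euler('xyz',[180,0,yaw],degrees=True).as_matrix()).as_rotvec(degrees=True)
    print('shares',(d/.4).round(4).tolist(),(r/45).round(4).tolist(),'rows>=',np.ceil(max(np.linalg.norm(d)/.0417,np.linalg.norm(r)/7.16)))
E
python3 - <<'E'
from h import *
print(np.array(get_calibration('wrist')['hand_eye']).round(3), get_calibration('wrist')['intrinsics'])
plan([.36,.24,.34],88)
W=wfc('scene'); p,d=read_camera('scene'); P=world('scene',d,W); ok=d>0
for t in ['phone','spudger','backstop_grip','dimmer']:
    m=masks_of('scene',t)
    for q in m[:1]:
        X=P[q['region']&ok]; print(t,round(q['conf'],2),len(X),np.median(X,0).round(3), np.percentile(X,[2,98],0).round(3).tolist())
        if t=='phone': r=cv2.minAreaRect((X[:,:2]*1000).astype(np.float32)); print(r)
# tall obstacles near
g=ok&(P[...,2]>.1)&(abs(P[...,0]-.45)<.25)&(P[...,1]>-.05)&(P[...,1]<.6)
X=P[g]; H,xe,ye=np.histogram2d(X[:,0],X[:,1],bins=[np.arange(.2,.71,.05),np.arange(-.05,.61,.05)]); print(H.astype(int))
E
```

```text
[[ 0.001  0.948  0.317  0.082]
 [ 1.    -0.001 -0.001 -0.   ]
 [-0.     0.317 -0.948 -0.12 ]
 [ 0.     0.     0.     1.   ]] [[295.1554492    0.         320.12659915]
 [  0.         295.1554492  196.2999966 ]
 [  0.           0.           1.        ]]
shares [-0.5992, -0.4744, -0.2168] [0.0001, -0.0001, 1.5405] rows>= 10.0
phone 0.66 903 [0.312 0.3   0.011] [[0.258, 0.279, 0.004], [0.367, 0.324, 0.013]]
((314.130615234375, 303.9624938964844), (53.409149169921875, 114.8785171508789), 89.61492919921875)
spudger 0.72 217 [0.486 0.225 0.082] [[0.482, 0.169, 0.067], [0.498, 0.305, 0.086]]
backstop_grip 0.65 367 [0.444 0.107 0.043] [[0.431, 0.099, 0.028], [0.465, 0.145, 0.079]]
dimmer 0.65 89 [0.438 0.255 0.085] [[0.429, 0.252, 0.074], [0.449, 0.264, 0.09]]
[[   0    0    0    0    0    0    0    0    0    2 1557  270   46]
 [   0    0    0    0    0    0    0    0    0    0    0    0    5]
 [   0    0    0    0    0    0    0    0    0    0    0    0    0]
 [   0    0    0    0    0    0    0    0    0    0    0    0    0]
 [ 597   29    0    0    0    0    0    0    0    0    0    0    0]
 [ 772  507   19    0    0    0    0    0    0    0    0    0    0]
 [ 732  651  423   15    0    0    0    0    0    0    0    0    0]
 [ 701  606  536  313    0    0    0    0    0   15  581  524  267]
 [ 590  571  470   82  139  178    0    1    0  953  619  945  170]
 [ 257  387   92  220  311  310  947  828  201 1286  983  344  115]]
```

>>> arm_command(
  motion=[-0.3,-0.24,-0.2,0,0,0.8,-0.6,-0.474,-0.2,0,0,1,-0.6,-0.474,-0.2,0,0,1,-0.6,-0.474,-0.2,0,0,1,-0.6,-0.474,-0.2,0,0,1,-0.6,-0.474,-0.2,0,0,1,-0.6,-0.474,-0.2,0,0,1,-0.6,-0.474,-0.2,0,0,1,-0.6,-0.474,-0.2,0,0,1],
)

```text
time: 2.4
tool_pos: [0.3623, 0.2371, 0.3347]
tool_rot: [3.139, 0.001, 1.957]
ft_force: [-1.0, 0.3, 1.0]
finger_gap: 0.0854
finger_force: 0.0
```

>>> arm_command(
  motion=[0,0,0,0,0,0.54,0,0,0,0,0,0.54,0,0,0,0,0,0.54,0,0,0,0,0,0.54,0,0,0,0,0,0.54,0,0,0,0,0,0.54],
  fingers=0.45,
)

```text
time: 2.9
tool_pos: [0.3601, 0.2403, 0.3332]
tool_rot: [-3.141, 0.0, 1.539]
ft_force: [-0.1, -0.1, 0.0]
finger_gap: 0.047
finger_force: 0.0
```

```bash
cat > look.py <<'E'
from h import *
import sys
def look(name,things):
    T=T_tool(); W=wfc('wrist',T); p,d=read_camera('wrist'); cv2.imwrite(f'pics/{name}.png',p)
    print(T[:3,3].round(4), np.degrees(observe()['tool_rot']).round(2), 'gap',observe()['finger_gap'])
    for t in things: print(t,tip('wrist',t,W))
    return W,p,d,world('wrist',d,W)
E
python3 - <<'E'
from look import *
W,p,d,P=look('w1','curing_bed hood_top channel_mouth bed_entry backstop_grip backstop_face stop_mark backstop_pointer phone spudger rest_mid dimmer_top marker_tip'.split())
np.savez('w1.npz',P=P,d=d)
ok=d>0
for t in ['phone','spudger','backstop_grip','dimmer','marker','curing_bed']:
    for q in masks_of('wrist',t)[:1]:
        X=P[q['region']&ok]; top=np.percentile(X[:,2],90); Y=X[X[:,2]>top-.004]
        print(t,round(q['conf'],2),len(Y),Y.mean(0).round(4),cv2.minAreaRect((Y[:,:2]*1000).astype(np.float32)))
E
```

```text
[0.3601 0.2403 0.3332] [-180.     -0.     88.17] gap 0.04683651600816243
curing_bed [([0.4573, 0.224, -0.0013], 0.94), ([0.3165, 0.3035, 0.0021], 0.37)]
hood_top [([0.4537, 0.2287, 0.0662], 0.92)]
channel_mouth []
bed_entry [([0.458, 0.3473, 0.0309], 0.95)]
backstop_grip [([0.4511, 0.1112, 0.0765], 0.73), ([0.4421, 0.263, 0.0892], 0.72)]
backstop_face [([0.4513, 0.1471, 0.0355], 0.72), ([0.4497, 0.2875, 0.0266], 0.66)]
stop_mark [([0.4219, 0.142, 0.027], 0.92), ([0.4546, 0.2242, -0.0018], 0.5)]
backstop_pointer [([0.4174, 0.1137, 0.0324], 0.59)]
phone [([0.3153, 0.3068, 0.0017], 0.9)]
spudger [([0.4872, 0.2374, 0.0798], 0.86)]
rest_mid [([0.49, 0.2475, 0.0752], 0.63), ([0.4429, 0.2621, 0.0898], 0.42)]
dimmer_top [([0.4431, 0.2609, 0.0879], 0.54)]
marker_tip [([0.4217, 0.213, 0.0739], 0.41)]
phone 0.87 2155 [0.3143 0.3023 0.011 ] ((314.3161315917969, 301.87420654296875), (111.91800689697266, 46.60451889038086), 1.2159234285354614)
spudger 0.73 658 [0.4873 0.2399 0.0829] ((487.850341796875, 238.55320739746094), (146.17726135253906, 8.709650993347168), 88.77193450927734)
backstop_grip 0.56 79 [0.4505 0.1171 0.0828] ((420.15020751953125, 176.52500915527344), (15.077999114990234, 157.6154022216797), 27.494834899902344)
dimmer 0.7 164 [0.4406 0.2596 0.0884] ((440.59759521484375, 259.40216064453125), (11.112601280212402, 20.99608039855957), 88.36200714111328)
marker 0.66 6544 [0.4491 0.2284 0.069 ] ((443.47198486328125, 199.9733123779297), (181.7260284423828, 122.40779113769531), 88.18711853027344)
curing_bed 0.7 6644 [0.4498 0.2281 0.069 ] ((452.51861572265625, 199.40518188476562), (182.30706787109375, 104.32569122314453), 88.11119079589844)
```

View pics/w1.png

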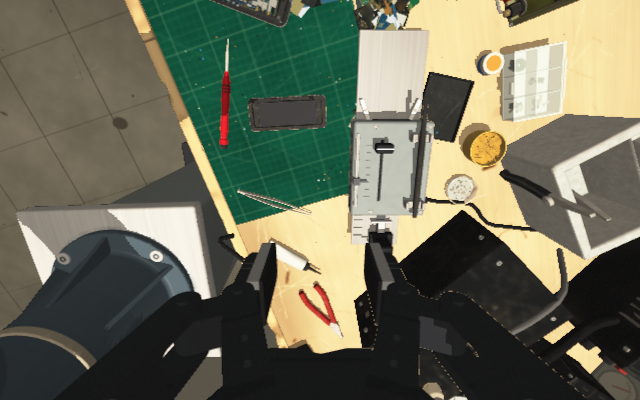

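Run:
```python
from h import *
plan([.44,.175,.24],88.2)
P=np.load('w1.npz')['P']; d=np.load('w1.npz')['d']
X=P[(d>0)&(P[...,2]>.06)&(P[...,1]<.25)&(P[...,1]>-.05)&(P[...,0]>.4)&(P[...,0]<.62)&(P[...,2]<.2)]
H,_,_,=np.histogram2d(X[:,0],X[:,1],bins=[np.arange(.4,.63,.02),np.arange(-.04,.25,.02)]); Z,_,_=np.histogram2d(X[:,0],X[:,1],bins=[np.arange(.4,.63,.02),np.arange(-.04,.25,.02)],weights=X[:,2])
print((1000*Z/np.maximum(H,1)).astype(int))
```

```text
shares [-0.1556, 0.2045, 0.2333] [0.0, -0.0001, -0.0039] rows>= 4.0
[[ 90  93   0   0   0   0   0   0   0   0  67  67  69  68]
 [101  92   0   0   0   0   0   0   0   0  67  67  67  67]
 [  0   0   0   0   0   0   0  72   0   0  67  67  67  67]
 [  0   0   0   0   0   0   0  72   0   0  68  69  67  67]
 [121   0   0   0  81   0   0   0   0   0  75  75  74  75]
 [121   0   0   0  90  95 121   0   0   0  66  67  67  67]
 [  0   0   0   0   0 110  97   0   0   0   0   0   0   0]
 [  0   0   0   0   0 121 115  97   0   0   0   0   0   0]
 [121 122   0 121 121 121 121 114  97   0   0   0   0   0]
 [  0   0   0 121 121 121 121 122 112  95   0   0   0   0]
 [  0   0 126 121 121 121 121 121 121   0   0   0   0   0]]
```

>>> arm_command(
  motion=[-0.156,0.2,0.233,0,0,0,-0.156,0.2,0.233,0,0,0,-0.156,0.2,0.233,0,0,0,-0.156,0.2,0.233,0,0,0,-0.156,0.2,0.233,0,0,0],
)

```text
time: 4.32
tool_pos: [0.4384, 0.1734, 0.2379]
tool_rot: [-3.138, 0.001, 1.534]
ft_force: [-0.4, -0.4, 0.1]
finger_gap: 0.047
finger_force: 0.0
```

Run:
```python
from look import *
W,p,d,P=look('w2','curing_bed hood_top backstop_grip backstop_face stop_mark backstop_pointer spudger dimmer_top marker_tip'.split())
np.savez('w2.npz',P=P,d=d)
ok=d>0
for t in ['spudger','backstop_grip','dimmer','marker']:
    for q in masks_of('wrist',t)[:2]:
        X=P[q['region']&ok]; top=np.percentile(X[:,2],90); Y=X[X[:,2]>top-.004]
        print(t,round(q['conf'],2),len(Y),Y.mean(0).round(4),cv2.minAreaRect((Y[:,:2]*1000).astype(np.float32)))
X=P[ok&(abs(P[...,2]-.0675)<.003)&(P[...,0]>.39)&(P[...,0]<.52)&(P[...,1]>.14)&(P[...,1]<.31)]; print(len(X),X.min(0),X.max(0),np.percentile(X,[2,98],0),cv2.minAreaRect((X[:,:2]*1000).astype(np.float32)))
cv2.imwrite('pics/w2c.png',cv2.resize(p[30:330,180:480],None,fx=2,fy=2))
```

```text
[0.4384 0.1734 0.2379] [-1.7988e+02  3.0000e-02  8.7920e+01] gap 0.04685531106565158
curing_bed [([0.4214, 0.2134, 0.0709], 0.46), ([0.4444, 0.2593, 0.0876], 0.29)]
hood_top [([0.4519, 0.2307, 0.0666], 0.57)]
backstop_grip [([0.4518, 0.1126, 0.0783], 0.58)]
backstop_face [([0.4503, 0.143, 0.0334], 0.79)]
stop_mark [([0.4201, 0.1425, 0.0251], 0.89), ([0.4432, 0.261, 0.0889], 0.27)]
backstop_pointer [([0.4186, 0.1148, 0.0308], 0.6)]
spudger [([0.4892, 0.2366, 0.0796], 0.88)]
dimmer_top [([0.443, 0.2614, 0.0877], 0.92)]
marker_tip [([0.4237, 0.2139, 0.0718], 0.57)]
spudger 0.72 1360 [0.4875 0.2413 0.0829] ((487.6338195800781, 237.88778686523438), (148.34996032714844, 8.308310508728027), 88.83006286621094)
backstop_grip 0.65 239 [0.4494 0.1111 0.077 ] ((449.57611083984375, 110.38103485107422), (13.348227500915527, 20.37604331970215), 88.41929626464844)
backstop_grip 0.54 13498 [0.4507 0.2279 0.069 ] ((453.2055969238281, 208.48361206054688), (209.73118591308594, 103.16106414794922), 87.953369140625)
dimmer 0.61 358 [0.441  0.259  0.0885] ((441.0252990722656, 259.1952209472656), (11.494729995727539, 21.793855667114258), 87.91736602783203)
marker 0.72 133 [0.4095 0.2143 0.0738] ((411.8194274902344, 213.39088439941406), (10.61557674407959, 17.552614212036133), 81.56254577636719)
12016 [0.40038327 0.16056764 0.0645126 ] [0.50770773 0.29154607 0.07049997] [[0.40476091 0.16513301 0.06590556]
 [0.50321416 0.2880259  0.06957487]] ((453.8460693359375, 225.907470703125), (127.90299224853516, 103.57144927978516), 87.97541046142578)
```

View pics/w2c.png

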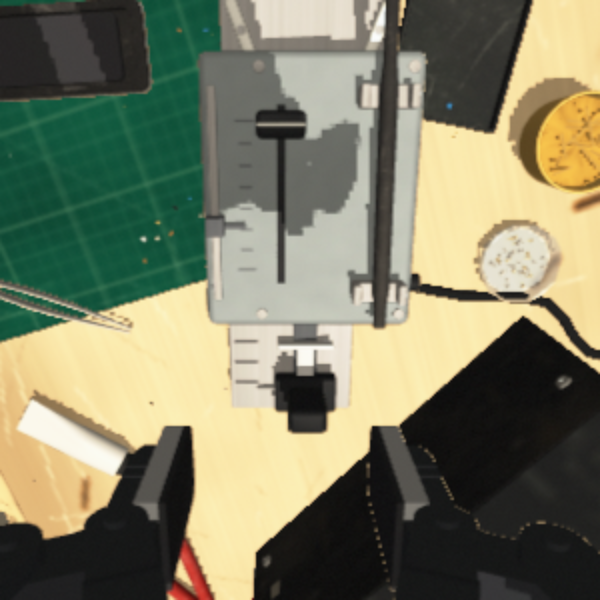

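```bash
cat >> h.py <<'E'
O=np.array([.4537,.2265]); Y=-91.9
def b2w(x,y,z): c,s=np.cos(np.radians(Y)),np.sin(np.radians(Y)); return [O[0]+c*x-s*y,O[1]+s*x+c*y,z]
def w2b(p): c,s=np.cos(np.radians(Y)),np.sin(np.radians(Y)); d=np.array(p[:2])-O; return [c*d[0]+s*d[1],-s*d[0]+c*d[1],p[2]]
E
python3 - <<'E'
from h import *
print(w2b([.4496,.1107,.077]),w2b([.441,.2592,.0885]),w2b([.4876,.2385,.08]),w2b([.4225,.2136,.073]))
plan([.4496,.111,.080],88.1)
E
```

```text
[np.float64(0.11587227123744845), np.float64(-0.0002583762279698429), 0.077] [np.float64(-0.032260951295761155), np.float64(-0.013777192075765117), 0.0885] [np.float64(-0.013117363138672112), np.float64(0.03348350017976324), 0.08] [np.float64(0.013927349351370686), np.float64(-0.030755144936170837), 0.073]
shares [-0.1588, 0.0341, 0.4004] [0.0001, -0.0, -0.0016] rows>= 5.0
```

>>> arm_command(
  motion=[-0.159,0.034,0.1,0,0,0,-0.159,0.034,0.2,0,0,0,-0.159,0.034,0.3,0,0,0,-0.159,0.034,0.36,0,0,0,-0.159,0.034,0.395,0,0,0,-0.159,0.034,0.395,0,0,0,-0.159,0.034,0.395,0,0,0],
)

```text
time: 5.6
tool_pos: [0.4495, 0.1108, 0.082]
tool_rot: [-3.14, 0.0, 1.536]
ft_force: [0.5, -0.4, 0.5]
finger_gap: 0.0468
finger_force: 0.0
```

>>> arm_command(
  motion=[0,0,0,0,0,0,0,0,0,0,0,0,0,0,0,0,0,0,0,0,0,0,0,0,0,0,0,0,0,0,0,0,0,0,0,0],
  fingers=1,
  squeeze=40,
)

```text
time: 6.1
tool_pos: [0.4498, 0.1112, 0.0838]
tool_rot: [3.14, -0.0, 1.537]
ft_force: [-5.1, 0.7, 12.6]
finger_gap: 0.019
finger_force: 38.9
```

>>> arm_command(
  motion=[0.02,0,0,0,0,0,0.04,0,0,0,0,0,0.06,0,0,0,0,0,0.071,0,0,0,0,0,0.071,0,0,0,0,0,0.071,0,0,0,0,0],
)

```text
time: 6.6
tool_pos: [0.4508, 0.14, 0.0838]
tool_rot: [3.14, -0.001, 1.537]
ft_force: [-4.5, 3.8, 8.4]
finger_gap: 0.019
finger_force: 38.8
```

>>> arm_command(
  motion=[0,0,0,0,0,0,0,0,0,0,0,0,0,0,0,0,0,0],
  fingers=0.5,
)

```text
time: 6.85
tool_pos: [0.4509, 0.1393, 0.0828]
tool_rot: [3.14, -0.0, 1.536]
ft_force: [-0.5, 0.6, 0.6]
finger_gap: 0.0429
finger_force: 0.0
```

>>> arm_command(
  motion=[0,0,-0.1,0,0,0,0,0,-0.2,0,0,0,0,0,-0.3,0,0,0,0,0,-0.35,0,0,0,0,0,-0.35,0,0,0,0,0,-0.35,0,0,0],
)

```text
time: 7.35
tool_pos: [0.4509, 0.1393, 0.223]
tool_rot: [3.139, -0.001, 1.536]
ft_force: [0.2, -0.3, -0.3]
finger_gap: 0.0426
finger_force: 0.0
```

Run:
```python
from look import *
W,p,d,P=look('w3','backstop_grip backstop_face backstop_pointer stop_mark marker_tip spudger dimmer_top'.split())
cv2.imwrite('pics/w3c.png',cv2.resize(p[30:330,180:480],None,fx=2,fy=2))
for q in masks_of('wrist','backstop_grip')[:2]:
    X=P[q['region']&(d>0)]; X=X[(X[:,2]>.073)&(X[:,1]<.155)]
    if len(X)>20: r=cv2.minAreaRect((X[:,:2]*1000).astype(np.float32)); print(r,w2b([*np.array(r[0])/1000,0]))
plan([.3143,.303,.10],178.5); plan([.3143,.303,.10],-1.5)
print(observe()['joint_positions'])
```

```text
[0.4509 0.1393 0.223 ] [180.     0.    88.02] gap 0.042790838967376246
backstop_grip [([0.4498, 0.1385, 0.0791], 0.96), ([0.4191, 0.143, 0.0295], 0.74)]
backstop_face []
backstop_pointer [([0.4171, 0.145, 0.0306], 0.91)]
stop_mark [([0.4194, 0.1417, 0.0277], 0.86), ([0.4495, 0.2319, 0.0655], 0.66)]
marker_tip [([0.4212, 0.2109, 0.0701], 0.66)]
spudger [([0.4909, 0.2377, 0.0772], 0.84)]
dimmer_top [([0.4436, 0.2619, 0.0903], 0.58)]
((450.8632507324219, 139.39892578125), (13.052924156188965, 21.077360153198242), 88.80503845214844) [np.float64(0.0871472403646988), np.float64(5.2661985501380876e-05), 0]
shares [0.3976, -0.3539, 0.3043] [-0.0011, -0.0007, -2.0107] rows>= 13.0
shares [0.3976, -0.3539, 0.3043] [-0.0007, 0.0011, 1.9893] rows>= 13.0
[2.00910511e-01 2.48153677e-01 1.88131285e+00 2.45481486e-05
 1.01309218e+00 2.35493864e-01]
```

View pics/w3c.png

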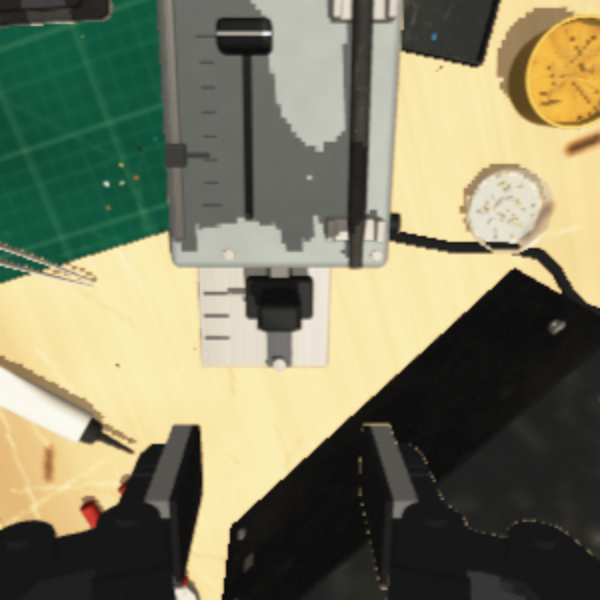

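>>> arm_command(
  motion=[0.1,-0.09,0,0,0,-0.15,0.2,-0.18,0,0,0,-0.3,0.3,-0.27,0,0,0,-0.45,0.398,-0.354,0.05,0,0,-0.6,0.398,-0.354,0.05,0,0,-0.75,0.398,-0.354,0.05,0,0,-0.9,0.398,-0.354,0.05,0,0,-1,0.398,-0.354,0.05,0,0,-1],
  fingers=0.18,
)

```text
time: 8.47
tool_pos: [0.3139, 0.3038, 0.2018]
tool_rot: [-3.141, -0.0, 2.327]
ft_force: [0.7, -0.2, 0.8]
finger_gap: 0.0701
finger_force: 0.0
```

>>> arm_command(
  motion=[0,0,0,0,0,-0.15,0,0,0,0,0,-0.3,0,0,0,0,0,-0.45,0,0,0,0,0,-0.6,0,0,0,0,0,-0.75,0,0,0,0,0,-0.9,0,0,0,0,0,-1,0,0,0,0,0,-1,0,0,0,0,0,-1],
)

```text
time: 9.22
tool_pos: [0.3148, 0.303, 0.2021]
tool_rot: [3.142, 0.0, 3.102]
ft_force: [0.5, -0.3, -0.3]
finger_gap: 0.0699
finger_force: 0.0
```

Run:
```python
from look import *
W,p,d,P=look('w4',['phone'])
for q in masks_of('wrist','phone')[:2]:
    X=P[q['region']&(d>0)]; print(q['conf'],np.median(X,0)); X=X[(X[:,2]>.007)&(X[:,2]<.016)]
    if len(X)>20: r=cv2.minAreaRect((X[:,:2]*1000).astype(np.float32)); print(r,np.percentile(X,[1,99],0).round(4))
cv2.imwrite('pics/w4s.png',p)
plan([.3143,.303,.03],181)
```

```text
[0.3148 0.303  0.2021] [-180.      0.    177.73] gap 0.06988346271409906
phone [([0.3147, 0.3009, 0.0021], 0.96), ([0.4877, 0.2384, 0.078], 0.3)]
0.91 [0.30907346 0.30263551 0.01092229]
((313.7622985839844, 302.6118469238281), (112.614990234375, 46.5872802734375), 1.4185298681259155) [[0.2585 0.2798 0.0072]
 [0.3678 0.3254 0.0127]]
shares [0.0008, -0.0003, 0.4302] [0.0, -0.0, -0.0704] rows>= 5.0
```

View pics/w4s.png

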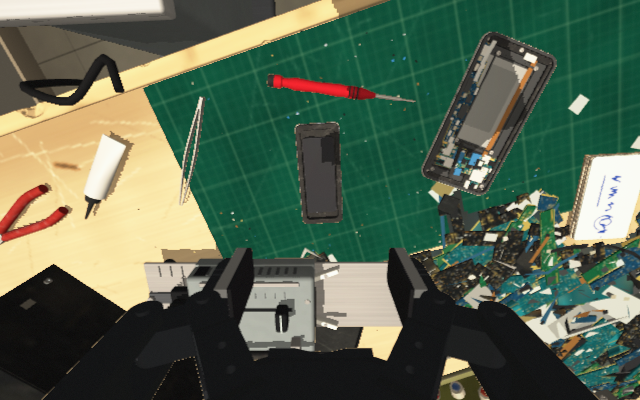

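Run:
```python
from look import *
W,p,d,P=look('w5',[])
T=T_tool()
def f(P,d,T):
    Q=(P-T[:3,3])@T[:3,:3]; X=Q[(d>0)&(d<.2)&(abs(Q[...,0])<.02)&(Q[...,2]>-.02)&(Q[...,2]<.08)]; print(np.percentile(X[:,2],[50,90,98,99.5,100]).round(4),len(X))
f(P,d,T)
for n,t,y in (('w1',[.3601,.2403,.3332],88.17),('w2',[.4384,.1734,.2379],87.92)):
    z=np.load(n+'.npz'); T=np.eye(4);T[:3,:3]=R.from_euler('xyz',[180,0,y],degrees=True).as_matrix();T[:3,3]=t; f(z['P'],z['d'],T)
```

```text
[0.3146 0.3031 0.2021] [-180.      0.    177.88] gap 0.07005395668376399
[-0.0066  0.0074  0.0123  0.0138  0.0153] 3551
[-0.0055  0.0109  0.0165  0.0187  0.0201] 3552
[-0.0055  0.0108  0.0165  0.0187  0.0199] 3550
```

>>> arm_command(
  motion=[0,0,0.1,0,0,-0.07,0.001,0,0.2,0,0,-0.07,0.001,0,0.3,0,0,-0.07,0.001,0,0.4,0,0,-0.07,0.001,0,0.444,0,0,-0.07,0.001,0,0.444,0,0,-0.07,0.001,0,0.444,0,0,-0.07],
)

```text
time: 10.0
tool_pos: [0.314, 0.3031, 0.0243]
tool_rot: [-3.141, -0.001, -3.122]
ft_force: [0.0, -0.0, 0.6]
finger_gap: 0.0696
finger_force: 0.0
```

>>> arm_command(
  motion=[0,0,0,0,0,0,0,0,0,0,0,0,0,0,0,0,0,0,0,0,0,0,0,0,0,0,0,0,0,0,0,0,0,0,0,0],
  fingers=1,
  squeeze=30,
)

```text
time: 10.5
tool_pos: [0.3149, 0.3039, 0.0263]
tool_rot: [3.14, 0.003, -3.121]
ft_force: [-0.7, -1.0, 8.2]
finger_gap: 0.0448
finger_force: 29.6
```

>>> arm_command(
  motion=[0,0,-0.03,0,0,0,0,0,-0.1,0,0,0,0,0,-0.2,0,0,0,0,0,-0.3,0,0,0,0,0,-0.3,0,0,0],
)

```text
time: 10.92
tool_pos: [0.3166, 0.3053, 0.1519]
tool_rot: [3.134, 0.01, -3.121]
ft_force: [1.3, 0.8, 0.4]
finger_gap: 0.0448
finger_force: 31.6
```

Run:
```python
from look import *
W,p,d,P=look('w6',['phone'])
print(observe()['finger_gap'],observe()['finger_force'],observe()['ft_force'])
plan(b2w(-.138,0,.1),88.1)
```

```text
[0.3166 0.3053 0.1519] [ 179.68    0.43 -178.83] gap 0.04444241695812159
phone [([0.315, 0.3058, 0.1274], 0.89), ([0.4552, 0.3485, 0.0309], 0.34)]
0.04495345003223332 31.56727910041809 [-0.7682172   0.30404562 -0.98259893]
shares [-0.3611, 0.1437, 0.1194] [0.0078, 0.0009, 2.0681] rows>= 13.0
```

>>> arm_command(
  motion=[-0.1,0.04,0,0,0,0.15,-0.2,0.08,0,0,0,0.3,-0.3,0.12,0,0,0,0.45,-0.361,0.144,0,0,0,0.6,-0.361,0.144,0,0,0,0.75,-0.361,0.144,0,0,0,0.9,-0.361,0.144,0,0,0,1,-0.361,0.144,0,0,0,1],
)

```text
time: 11.68
tool_pos: [0.4569, 0.3634, 0.1434]
tool_rot: [-3.14, -0.0, 2.373]
ft_force: [0.3, -0.5, -0.8]
finger_gap: 0.0445
finger_force: 31.6
```

>>> arm_command(
  motion=[0,0,0,0,0,0.15,0,0,0,0,0,0.3,0,0,0,0,0,0.45,0,0,0,0,0,0.6,0,0,0,0,0,0.75,0,0,0,0,0,0.9,0,0,0,0,0,1,0,0,0,0,0,1,0,0,0,0,0,1,0,0,0,0,0,1],
)

```text
time: 12.52
tool_pos: [0.4571, 0.3637, 0.1442]
tool_rot: [-3.141, 0.0, 1.595]
ft_force: [0.4, -0.3, -0.6]
finger_gap: 0.0445
finger_force: 31.6
```

Run:
```python
from look import *
W,p,d,P=look('w7',['phone','bed_entry'])
print(observe()['finger_gap'],w2b(observe()['tool_pos']))
plan(b2w(-.138,0,.053),88.1)
```

```text
[0.4571 0.3637 0.1442] [-1.7998e+02  1.0000e-02  9.1360e+01] gap 0.044642106485609866
phone [([0.4601, 0.3628, 0.122], 0.87)]
bed_entry [([0.4909, 0.2456, 0.0772], 0.63)]
0.044474693136828544 [np.float64(-0.13729058080031037), np.float64(-0.0009942113545466894), np.float64(0.1444092508850429)]
shares [0.0016, 0.0026, 0.2285] [-0.0001, 0.0001, 0.0707] rows>= 3.0
```

>>> arm_command(
  motion=[0.001,0.002,0.07,0,0,0.07,0.001,0.002,0.14,0,0,0.07,0.001,0.002,0.19,0,0,0.07,0.001,0.002,0.22,0,0,0.07,0.001,0.002,0.23,0,0,0.07,0.001,0.002,0.23,0,0,0.07,0.001,0.002,0.23,0,0,0.07],
)

```text
time: 13.25
tool_pos: [0.4585, 0.3644, 0.0532]
tool_rot: [3.141, -0.001, 1.537]
ft_force: [-0.2, 0.6, -0.5]
finger_gap: 0.0447
finger_force: 31.6
```

>>> arm_command(
  motion=[0,0,0,0,0,0,0,0,0,0,0,0,0,0,0,0,0,0,0,0,0,0,0,0],
  fingers=0.25,
)

```text
time: 13.58
tool_pos: [0.4583, 0.3643, 0.0529]
tool_rot: [3.141, -0.0, 1.536]
ft_force: [1.2, -0.1, 0.5]
finger_gap: 0.0641
finger_force: 0.0
```

>>> arm_command(
  motion=[0,0,-0.08,0,0,0,0,0,-0.16,0,0,0,0,0,-0.26,0,0,0,0,0,-0.36,0,0,0,0,0,-0.36,0,0,0,0,0,-0.36,0,0,0],
  fingers=0.55,
)

```text
time: 14.08
tool_pos: [0.4589, 0.3648, 0.1989]
tool_rot: [3.138, -0.003, 1.536]
ft_force: [0.7, -0.4, -1.9]
finger_gap: 0.0383
finger_force: 0.0
```

Run:
```python
from look import *
W,p,d,P=look('w8',['phone','spudger','rest_mid'])
for t in ('phone','spudger'):
  for q in masks_of('wrist',t)[:1]:
    X=P[q['region']&(d>0)]; z=np.percentile(X[:,2],75); X=X[abs(X[:,2]-z)<.004]
    r=cv2.minAreaRect((X[:,:2]*1000).astype(np.float32)); print(t,z,r,w2b([*np.array(r[0])/1000,0]))
plan(b2w(.008,.034,.15),88.1)
cv2.imwrite('pics/w8s.png',p)
```

```text
[0.4589 0.3648 0.1989] [ 1.7994e+02 -4.0000e-02  8.8020e+01] gap 0.03860091480020846
phone [([0.46, 0.3668, 0.0291], 0.61)]
spudger [([0.4897, 0.2382, 0.0812], 0.75)]
rest_mid [([0.49, 0.2499, 0.0755], 0.96)]
phone 0.0363078925689031 ((458.7043151855469, 365.3441467285156), (112.15503692626953, 46.67962646484375), 88.2398681640625) [np.float64(-0.13893373139275317), np.float64(0.0003981614398487904), 0]
spudger 0.08379677064890972 ((488.4266357421875, 258.41094970703125), (109.99398803710938, 8.329465866088867), 88.66305541992188) [np.float64(-0.03304477337846455), np.float64(0.033649530361376113), 0]
shares [-0.3635, 0.087, 0.1135] [-0.0022, 0.0016, -0.0017] rows>= 4.0
```

View pics/w8s.png

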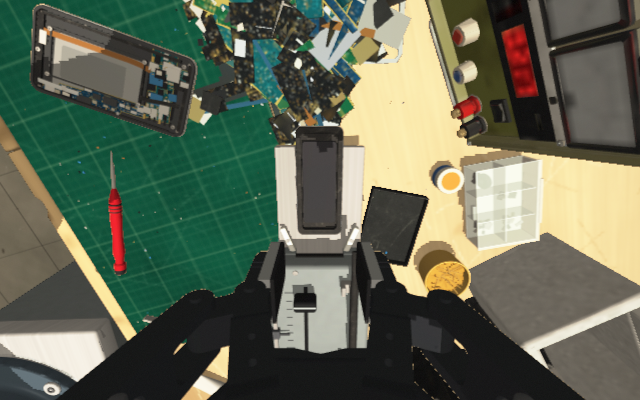

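>>> arm_command(
  motion=[-0.1,0.03,0,0,0,0,-0.2,0.06,0,0,0,0,-0.3,0.087,0.05,0,0,0,-0.386,0.087,0.11,0,0,0,-0.386,0.087,0.16,0,0,0,-0.386,0.087,0.2,0,0,0,-0.386,0.087,0.2,0,0,0,-0.386,0.087,0.2,0,0,0],
)

```text
time: 15.05
tool_pos: [0.4872, 0.2086, 0.1159]
tool_rot: [-3.14, 0.001, 1.536]
ft_force: [-0.1, 0.6, 0.5]
finger_gap: 0.0382
finger_force: 0.0
```

Run:
```python
from h import *
s=observe(); print(w2b(s['tool_pos']),np.degrees(s['tool_rot']),s['ft_force'])
plan(b2w(.017,.0336,.0975),88.4)
```

```text
[np.float64(0.016787227767504753), np.float64(0.034094161541699995), np.float64(0.11587647791320718)] [-1.79887360e+02  4.05765550e-02  8.80182189e+01] [-0.05271959  0.597105    0.46343051]
shares [-0.0005, -0.0011, 0.0459] [-0.0025, 0.0009, -0.0085] rows>= 1.0
```

>>> arm_command(
  motion=[0,-0.001,0.03,0,0,0,0,-0.001,0.046,0,0,0,0,-0.001,0.046,0,0,0],
)

```text
time: 15.3
tool_pos: [0.4869, 0.209, 0.0978]
tool_rot: [-3.141, 0.0, 1.537]
ft_force: [-0.5, -0.1, -0.7]
finger_gap: 0.0385
finger_force: 0.0
```

>>> arm_command(
  motion=[0,0,0,0,0,0,0,0,0,0,0,0,0,0,0,0,0,0,0,0,0,0,0,0,0,0,0,0,0,0,0,0,0,0,0,0],
  fingers=1,
  squeeze=40,
)

```text
time: 15.8
tool_pos: [0.4875, 0.2089, 0.0989]
tool_rot: [3.141, -0.001, 1.536]
ft_force: [-2.3, 0.5, 5.3]
finger_gap: 0.0059
finger_force: 42.7
```

>>> arm_command(
  motion=[0,0,-0.05,0,0,0,0,0,-0.1,0,0,0,0,0,-0.15,0,0,0,0,0,-0.2,0,0,0,0,0,-0.2,0,0,0,0,0,-0.2,0,0,0],
)

```text
time: 16.3
tool_pos: [0.4875, 0.2088, 0.179]
tool_rot: [3.14, -0.001, 1.536]
ft_force: [-0.1, -0.2, -1.5]
finger_gap: 0.0064
finger_force: 41.9
```

Run:
```python
from look import *
W,p,d,P=look('w9',['spudger'])
T=T_tool(); print(w2b(T[:3,3]),observe()['finger_gap'],observe()['finger_force'])
for q in masks_of('wrist','spudger')[:1]:
    X=P[q['region']&(d>0)]; X=X[X[:,2]>.1]; Q=(X-T[:3,3])@T[:3,:3]
    print(q['conf'],len(Q),np.percentile(Q,[1,10,50,90,99],0).round(4)); r=cv2.minAreaRect((X[:,:2]*1000).astype(np.float32)); print(r)
    print(np.polyfit(Q[:,0],Q[:,1],1),np.polyfit(Q[:,0],Q[:,2],1))
for c in('side','scene'):
    Wc=wfc(c); pp,dd=read_camera(c); Pc=world(c,dd,Wc)
    for q in masks_of(c,'spudger')[:1]:
        X=Pc[q['region']&(dd>0)]; X=X[X[:,2]>.1]; Q=(X-T[:3,3])@T[:3,:3]; print(c,q['conf'],len(Q)); 
        if len(Q)>10: print(np.percentile(Q,[1,10,50,90,99],0).round(4),np.polyfit(Q[:,0],Q[:,2],1))
```

```text
[0.4875 0.2088 0.179 ] [179.99  -0.    88.02] gap 0.00606445806372188
spudger []
[np.float64(0.016831268164456334), np.float64(0.033656162905732936), np.float64(0.17744976097707837)] 0.0061301411827993585 41.90033197402954
0.84 4186 [[-0.0431 -0.0034  0.0122]
 [-0.0189 -0.0023  0.0131]
 [ 0.0452  0.0004  0.0145]
 [ 0.093   0.0033  0.0164]
 [ 0.1028  0.0044  0.0177]]
((488.2292785644531, 237.18116760253906), (150.7081298828125, 8.2682466506958), 87.98372650146484)
[-0.00501648  0.0006931 ] [0.01422349 0.01399705]
```

Run:
```python
from h import *
p,d=read_camera('scene'); P=world('scene',d,wfc('scene')); ok=d>0
c,s=np.cos(np.radians(Y)),np.sin(np.radians(Y)); D=P[...,:2]-O; bx=c*D[...,0]+s*D[...,1]; by=-s*D[...,0]+c*D[...,1]
for y0,y1 in((-.06,-.03),(-.03,-.01),(-.01,.01),(.01,.03),(.03,.06)):
    print(y0,[(int(1000*P[...,2][m].max()) if (m:=ok&(by>y0)&(by<y1)&(bx>x)&(bx<=x+.02)).any() else -1) for x in np.arange(-.40,-.13,.02)])
plan(b2w(-.2545,-.001,.15),88.1)
```

```text
-0.06 [21, 26, 23, 27, 21, 21, 21, 23, 21, 20, 20, 30, 30, 30]
-0.03 [29, 23, 22, 24, 25, 22, 20, 21, 23, 23, 37, 38, 38, 38]
-0.01 [22, 23, 26, 22, 23, 22, 20, 24, 22, 24, 38, 38, 38, 38]
0.01 [23, 22, 23, 25, 22, 22, 21, 23, 20, 22, 38, 38, 38, 38]
0.03 [26, 24, 27, 24, 23, 20, 22, 18, 13, 3, 4, 29, 30, 29]
shares [0.678, -0.0881, 0.0689] [-0.001, 0.0004, -0.0018] rows>= 7.0
```

>>> arm_command(
  motion=[0.1,-0.01,0,0,0,0,0.2,-0.03,0,0,0,0,0.3,-0.05,0,0,0,0,0.4,-0.07,0,0,0,0,0.5,-0.088,0,0,0,0,0.6,-0.088,0.03,0,0,0,0.678,-0.088,0.1,0,0,0,0.678,-0.088,0.2,0,0,0,0.678,-0.088,0.2,0,0,0,0.678,-0.088,0.2,0,0,0],
)

```text
time: 17.53
tool_pos: [0.4603, 0.4801, 0.0963]
tool_rot: [-3.138, 0.003, 1.537]
ft_force: [0.0, 0.7, 0.1]
finger_gap: 0.006
finger_force: 41.9
```

Run:
```python
from h import *
s=observe(); print(w2b(s['tool_pos']),np.degrees(s['tool_rot']),s['ft_force'],s['finger_gap'])
plan(b2w(-.2545,-.001,.0535),88.1)
```

```text
[np.float64(-0.25364826389306033), np.float64(-0.0017804109571194918), np.float64(0.09630918223661453)] [-179.8040034     0.20033625   88.04600665] [0.02460087 0.7304863  0.13199603] 0.006024226213464951
shares [0.0025, 0.0023, 0.107] [-0.0044, 0.0044, -0.0012] rows>= 2.0
```

>>> arm_command(
  motion=[0.002,0.001,0.05,0,0,0,0.002,0.001,0.09,0,0,0,0.002,0.001,0.105,0,0,0,0.002,0.001,0.105,0,0,0,0.002,0.001,0.105,0,0,0,0.002,0.001,0.105,0,0,0],
)

```text
time: 18.03
tool_pos: [0.4626, 0.4821, 0.0582]
tool_rot: [3.14, -0.002, 1.536]
ft_force: [0.7, -0.4, 0.8]
finger_gap: 0.0059
finger_force: 41.9
```

Run:
```python
from look import *
W,p,d,P=look('w10',[])
T=T_tool(); s=observe(); print(w2b(s['tool_pos']),s['ft_force'])
Q=(P-T[:3,3])@T[:3,:3]
for q in masks_of('wrist','spudger')[:1]:
    X=Q[q['region']&(d>0)]; print(q['conf'],np.percentile(X,[1,50,99],0).round(4),np.polyfit(X[:,0],X[:,2],1))
p2,d2=read_camera('scene'); cv2.imwrite('pics/s10.png',cv2.resize(p2[80:280,200:440],None,fx=3,fy=3))
```

```text
[0.4626 0.4821 0.0582] [ 1.7991e+02 -9.0000e-02  8.8010e+01] gap 0.006261232688619215
[np.float64(-0.25575923545602397), np.float64(0.00027004932454726717), np.float64(0.05790061193359346)] [-1.32500987 -0.14245971  0.44505911]
0.73 [[-0.0436 -0.004   0.0018]
 [ 0.0445 -0.0002  0.0158]
 [ 0.1025  0.0038  0.0192]] [0.01734149 0.01518437]
```

View pics/s10.png

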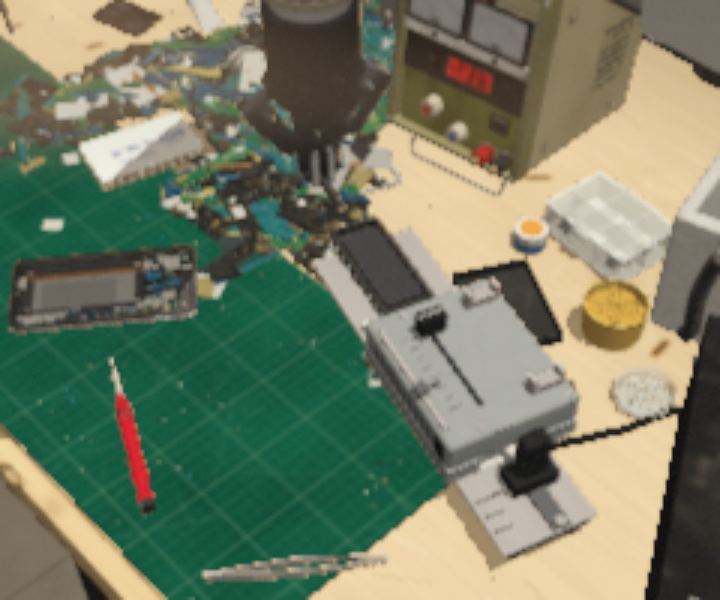

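>>> arm_command(
  motion=[0,-0.001,0.006,0,0,0,-0.02,-0.002,0.006,0,0,0,-0.04,-0.002,0.006,0,0,0,-0.06,-0.002,0.006,0,0,0,-0.08,-0.002,0.006,0,0,0,-0.1,-0.002,0.006,0,0,0,-0.12,-0.002,0.006,0,0,0,-0.14,-0.002,0.006,0,0,0,-0.15,-0.002,0.006,0,0,0,-0.15,-0.002,0.006,0,0,0],
)

```text
time: 19.02
tool_pos: [0.459, 0.4209, 0.0537]
tool_rot: [-3.141, 0.0, 1.536]
ft_force: [0.2, 0.4, 0.9]
finger_gap: 0.006
finger_force: 41.9
```

Run:
```python
from look import *
W,p,d,P=look('w11',['phone'])
s=observe(); print(w2b(s['tool_pos']),s['ft_force'],[w2b(x[0]) for x in tip('wrist','phone',W)])
for q in masks_of('wrist','phone')[:1]:
    X=P[q['region']&(d>0)]; X=X[(X[:,2]>.03)&(X[:,2]<.041)]; print(len(X)); r=cv2.minAreaRect((X[:,:2]*1000).astype(np.float32)); print(r,w2b([*np.array(r[0])/1000,0]))
```

```text
[0.459  0.4209 0.0537] [-180.     -0.     87.99] gap 0.005904056489217842
phone []
[np.float64(-0.1953998481834532), np.float64(-0.0011529609228714882), np.float64(0.053814194619862546)] [-0.15011835  0.28207698  0.14301886] []
```

>>> arm_command(
  motion=[-0.02,0,0,0,0,0,-0.04,0,0,0,0,0,-0.06,0,0,0,0,0,-0.08,0,0,0,0,0,-0.1,0,0,0,0,0,-0.12,0,0,0,0,0,-0.14,0,0,0,0,0,-0.16,0,0,0,0,0,-0.175,0,0,0,0,0,-0.185,0,0,0,0,0],
)

```text
time: 20.05
tool_pos: [0.4563, 0.347, 0.0537]
tool_rot: [-3.141, 0.0, 1.536]
ft_force: [1.0, 0.4, -0.1]
finger_gap: 0.0061
finger_force: 41.9
```

Run:
```python
from look import *
W,p,d,P=look('w12',['backstop_pointer'])
s=observe(); print(w2b(s['tool_pos']),s['ft_force'])
p2,d2=read_camera('scene'); p3,d3=read_camera('side')
a=cv2.resize(p2[120:270,290:420],None,fx=3,fy=4); cv2.imwrite('pics/s12.png',np.hstack([a,cv2.resize(p3[170:270,290:380],(390,600))]))
```

```text
[0.4563 0.347  0.0537] [-1.7998e+02  2.0000e-02  8.7990e+01] gap 0.006093286274681545
backstop_pointer []
[np.float64(-0.1207621416100103), np.float64(-0.0013328273315408317), np.float64(0.053710692279440565)] [0.99932862 0.44543493 0.29987659]
```

View pics/s12.png

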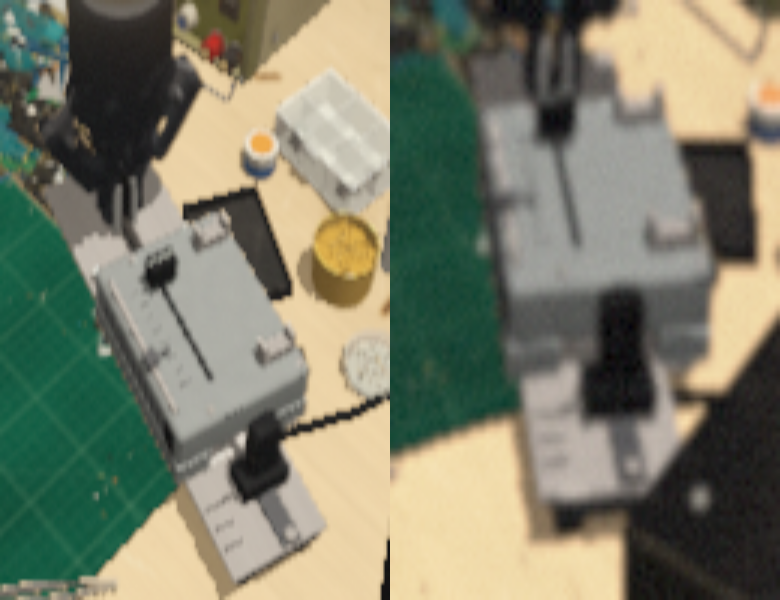

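>>> arm_command(
  motion=[-0.012,0.002,0,0,0,0,-0.022,0.003,0,0,0,0,-0.032,0.003,0,0,0,0,-0.04,0.003,0,0,0,0,-0.044,0.003,0,0,0,0,-0.044,0.003,0,0,0,0],
)

```text
time: 20.75
tool_pos: [0.4569, 0.3298, 0.0537]
tool_rot: [-3.141, 0.0, 1.536]
ft_force: [-0.8, 0.2, 0.0]
finger_gap: 0.0064
finger_force: 41.9
```

>>> arm_command(
  motion=[-0.0025,0,0,0,0,0,-0.005,0,0,0,0,0,-0.005,0,0,0,0,0],
)

```text
time: 21.0
tool_pos: [0.4568, 0.3281, 0.0537]
tool_rot: [-3.142, 0.0, 1.536]
ft_force: [-0.1, -0.3, 0.0]
finger_gap: 0.0061
finger_force: 41.9
```

Run:
```python
from look import *
W,p,d,P=look('w13',[])
s=observe(); print(w2b(s['tool_pos']),s['ft_force'])
p3,d3=read_camera('side'); print(tip('side','backstop_grip',wfc('side')),tip('side','backstop_pointer',wfc('side')))
```

```text
[0.4568 0.3281 0.0537] [-1.800e+02  1.000e-02  8.803e+01] gap 0.005823526991596412
[np.float64(-0.10172687954083758), np.float64(-0.00025450531665376216), np.float64(0.0536606454977104)] [-0.4868908   0.25484023  0.44121973]
[([0.4486, 0.1381, 0.0781], 0.64)] [([0.4181, 0.1374, 0.031], 0.83)]
```

>>> arm_command(
  motion=[-0.0025,0,0,0,0,0,-0.0025,0,0,0,0,0,-0.0025,0,0,0,0,0],
)

```text
time: 21.45
tool_pos: [0.4568, 0.3272, 0.0537]
tool_rot: [-3.142, 0.0, 1.536]
ft_force: [0.5, -1.5, -0.4]
finger_gap: 0.0058
finger_force: 41.9
```

>>> arm_command(
  motion=[-0.0025,0,0,0,0,0,-0.0025,0,0,0,0,0,-0.0025,0,0,0,0,0],
)

```text
time: 21.7
tool_pos: [0.457, 0.3266, 0.0539]
tool_rot: [3.141, -0.001, 1.536]
ft_force: [1.3, 3.3, -0.9]
finger_gap: 0.0059
finger_force: 41.9
```

>>> arm_command(
  motion=[0,0,0,0,0,0,0,0,0,0,0,0,0,0,0,0,0,0],
)

```text
time: 21.95
tool_pos: [0.457, 0.3265, 0.0538]
tool_rot: [3.141, -0.001, 1.536]
ft_force: [0.5, 4.8, 0.4]
finger_gap: 0.0064
finger_force: 41.9
```

Run:
```python
from look import *
s=observe(); print(w2b(s['tool_pos']),s['ft_force'])
p3,d3=read_camera('side'); print(tip('side','backstop_grip',wfc('side')),tip('side','backstop_pointer',wfc('side')))
print(observe()['ft_force'])
p2,d2=read_camera('scene'); W=wfc('scene');print(tip('scene','backstop_grip',W),tip('scene','backstop_pointer',W));print(observe()['ft_force'])
```

```text
[np.float64(-0.10009577852606974), np.float64(-4.2128111441597053e-05), np.float64(0.05383392004831718)] [0.5111421  4.80684567 0.38494064]
[([0.4501, 0.1377, 0.0762], 0.6)] [([0.4197, 0.134, 0.0311], 0.82), ([0.4403, 0.2589, 0.0874], 0.49)]
[ 0.09201515  4.88847863 -0.42614572]
[([0.4189, 0.1389, 0.0281], 0.71), ([0.4225, 0.139, 0.026], 0.55)] [([0.4212, 0.1397, 0.0245], 0.63)]
[ 1.03085208  5.36819937 -0.47906733]
```

>>> arm_command(
  motion=[0.03,0,0,0,0,0,0.08,0,0,0,0,0,0.15,0,-0.02,0,0,0,0.15,0,-0.1,0,0,0,0.15,0,-0.18,0,0,0,0.15,0,-0.266,0,0,0,0.07,0.04,-0.266,0,0,0,-0.03,0.084,-0.266,0,0,0,-0.03,0.084,-0.266,0,0,0,-0.03,0.084,-0.266,0,0,0],
)

```text
time: 23.08
tool_pos: [0.4905, 0.3117, 0.1601]
tool_rot: [-3.141, 0.001, 1.534]
ft_force: [0.4, 0.7, -1.3]
finger_gap: 0.0059
finger_force: 41.9
```

Run:
```python
from look import *
W,p,d,P=look('w14',['dimmer_top','marker_tip'])
T=T_tool(); s=observe(); print(w2b(s['tool_pos']),s['ft_force'])
for q in masks_of('wrist','spudger')[:1]:
    X=P[q['region']&(d>0)]; X=X[X[:,2]>.1]; Q=(X-T[:3,3])@T[:3,:3]; print(np.percentile(Q,[1,50,99],0).round(4),np.polyfit(Q[:,0],Q[:,1],1),np.polyfit(Q[:,0],Q[:,2],1))
plan(b2w(.0168,.0337,.15),88.1)
```

```text
[0.4905 0.3117 0.1601] [-1.7996e+02  3.0000e-02  8.7940e+01] gap 0.005984479897535713
dimmer_top [([0.4446, 0.262, 0.0891], 0.78)]
marker_tip []
[np.float64(-0.08849239700796296), np.float64(0.03294308921503793), np.float64(0.15986106962218014)] [-1.54437324 -0.09092342  0.35101455]
[[-0.0454 -0.0031  0.0136]
 [ 0.0433  0.0008  0.0158]
 [ 0.1003  0.0047  0.0191]] [-0.00040595  0.00085597] [0.01565342 0.01533916]
shares [-0.2636, 0.0023, 0.0247] [-0.0007, 0.0004, -0.0004] rows>= 3.0
```

>>> arm_command(
  motion=[-0.1,0.002,0,0,0,0,-0.2,0.002,0,0,0,0,-0.263,0.002,0.03,0,0,0,-0.263,0.002,0.08,0,0,0,-0.263,0.002,0.12,0,0,0,-0.263,0.002,0.12,0,0,0,-0.263,0.002,0.12,0,0,0],
)

```text
time: 23.87
tool_pos: [0.4867, 0.2086, 0.1118]
tool_rot: [-3.14, 0.001, 1.537]
ft_force: [0.7, -0.3, 1.1]
finger_gap: 0.006
finger_force: 41.9
```

Run:
```python
from h import *
s=observe(); print(w2b(s['tool_pos']),s['ft_force'])
plan(b2w(.0168,.0337,.0985),88.1)
```

```text
[np.float64(0.016843752879845006), np.float64(0.03358485633609892), np.float64(0.11180601136879928)] [ 0.66723433 -0.28523795  1.14793694]
shares [0.0001, 0.0003, 0.0333] [-0.0018, 0.0007, -0.0004] rows>= 1.0
```

Lower, release, lift.

>>> arm_command(
  motion=[0,0,0.015,0,0,0,0,0,0.03,0,0,0,0,0,0.033,0,0,0,0,0,0.033,0,0,0],
)

```text
time: 24.2
tool_pos: [0.4871, 0.2083, 0.099]
tool_rot: [3.141, -0.0, 1.537]
ft_force: [0.4, -0.7, 0.3]
finger_gap: 0.0062
finger_force: 41.9
```

>>> arm_command(
  motion=[0,0,0,0,0,0,0,0,0,0,0,0,0,0,0,0,0,0,0,0,0,0,0,0],
  fingers=0.6,
)

```text
time: 24.53
tool_pos: [0.4872, 0.2079, 0.099]
tool_rot: [3.141, -0.0, 1.536]
ft_force: [0.2, -0.0, -0.2]
finger_gap: 0.0342
finger_force: 0.0
```

>>> arm_command(
  motion=[0,0,-0.06,0,0,0,-0.06,-0.02,-0.15,0,0,0,-0.1,-0.05,-0.25,0,0,0,-0.14,-0.08,-0.32,0,0,0,-0.14,-0.08,-0.32,0,0,0,-0.14,-0.08,-0.32,0,0,0],
)

```text
time: 25.03
tool_pos: [0.4536, 0.1527, 0.2287]
tool_rot: [3.138, -0.001, 1.535]
ft_force: [0.1, 1.0, 0.2]
finger_gap: 0.0341
finger_force: 0.0
```

Run:
```python
from look import *
W,p,d,P=look('w15',['dimmer_top','marker_tip','spudger'])
for t in ('spudger','dimmer','marker'):
  for q in masks_of('wrist',t)[:1]:
    X=P[q['region']&(d>0)]; X=X[(X[:,2]>.072)&(X[:,2]<.095)]; zt=np.percentile(X[:,2],80); X=X[abs(X[:,2]-zt)<.004]
    r=cv2.minAreaRect((X[:,:2]*1000).astype(np.float32)); print(t,round(q['conf'],2),len(X),zt,r,np.round(w2b([*np.array(r[0])/1000,0]),4))
cv2.imwrite('pics/w15c.png',cv2.resize(p[30:330,180:480],None,fx=2,fy=2))
```

```text
[0.4536 0.1527 0.2287] [ 1.7993e+02 -2.0000e-02  8.7990e+01] gap 0.03373452150906933
dimmer_top [([0.4408, 0.2649, 0.0921], 0.96), ([0.4532, 0.2272, 0.0649], 0.52)]
marker_tip [([0.4224, 0.2139, 0.0736], 0.55)]
spudger [([0.4902, 0.2382, 0.0776], 0.9), ([0.4224, 0.142, 0.0293], 0.52)]
spudger 0.84 1551 0.08399662725575584 ((487.8511047363281, 234.15760803222656), (143.3254852294922, 8.396340370178223), 88.32784271240234) [-0.0088  0.0339  0.    ]
dimmer 0.59 399 0.08921071063059441 ((441.06988525390625, 258.7186279296875), (11.332046508789062, 21.243675231933594), 88.04320526123047) [-0.0318 -0.0137  0.    ]
marker 0.48 133 0.07469408582307854 ((412.1824035644531, 214.09556579589844), (9.672261238098145, 18.044979095458984), 86.6115951538086) [ 0.0138 -0.0411  0.    ]
```

View pics/w15c.png

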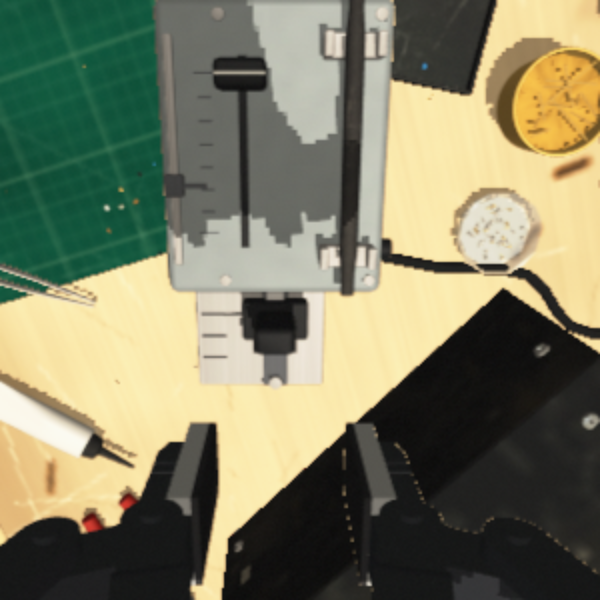

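Run:
```python
from look import *
W,p,d,P=look('w16',['marker_tip'])
c,s=np.cos(np.radians(Y)),np.sin(np.radians(Y)); D=P[...,:2]-O; bx=c*D[...,0]+s*D[...,1]; by=-s*D[...,0]+c*D[...,1]
m=(d>0)&(by<-.028)&(by>-.055)&(abs(bx-.014)<.02)&(P[...,2]>.06); print(np.percentile(P[m][:,2],[50,90,98,100]))
for lo,hi in((-.037,-.031),(-.052,-.041)):
    k=m&(by>lo)&(by<hi)&(P[...,2]>.0715); print(k.sum(),np.percentile(bx[k],[2,50,98]) if k.any() else '',by[k].max() if k.any() else '')
plan(b2w(-.032,-.0138,.13),88.1)
```

```text
[0.4531 0.1533 0.2259] [-1.7992e+02  2.0000e-02  8.8040e+01] gap 0.03439215773571108
marker_tip [([0.4237, 0.2161, 0.0711], 0.68), ([0.4418, 0.2597, 0.0885], 0.18)]
[0.06805997 0.07328041 0.07477477 0.07632533]
15 [0.01297729 0.01365039 0.01451366] -0.031327711157192475
141 [-0.00019475  0.01353583  0.02493866] -0.04106035634399296
shares [0.2633, -0.0392, 0.2406] [-0.0015, 0.0004, -0.0014] rows>= 4.0
```

>>> arm_command(
  motion=[0.09,-0.02,0.03,0,0,0,0.18,-0.039,0.08,0,0,0,0.263,-0.039,0.14,0,0,0,0.263,-0.039,0.2,0,0,0,0.263,-0.039,0.26,0,0,0,0.263,-0.039,0.3,0,0,0,0.263,-0.039,0.312,0,0,0,0.263,-0.039,0.312,0,0,0,0.263,-0.039,0.312,0,0,0],
)

```text
time: 26.23
tool_pos: [0.4416, 0.2588, 0.1026]
tool_rot: [3.141, -0.0, 1.536]
ft_force: [1.3, -0.1, 0.9]
finger_gap: 0.0341
finger_force: 0.0
```

>>> arm_command(
  motion=[0,0,0,0,0,0,0,0,0,0,0,0,0,0,0,0,0,0,0,0,0,0,0,0,0,0,0,0,0,0],
  fingers=1,
  squeeze=25,
)

```text
time: 26.65
tool_pos: [0.4412, 0.2589, 0.1034]
tool_rot: [3.141, -0.001, 1.536]
ft_force: [-5.1, 0.6, 5.1]
finger_gap: 0.021
finger_force: 24.4
```

>>> arm_command(
  motion=[-0.02,0,0,0,0,0,-0.04,0,0,0,0,0,-0.06,0,0,0,0,0,-0.08,0,0,0,0,0,-0.1,0,0,0,0,0,-0.11,0,0,0,0,0,-0.114,0,0,0,0,0,-0.114,0,0,0,0,0,-0.114,0,0,0,0,0],
)

```text
time: 27.4
tool_pos: [0.4395, 0.2129, 0.1033]
tool_rot: [-3.142, -0.0, 1.536]
ft_force: [-4.7, -1.6, 6.5]
finger_gap: 0.0208
finger_force: 24.9
```

>>> arm_command(
  motion=[0,0,0,0,0,0,0,0,0,0,0,0,0,0,0,0,0,0],
  fingers=0.6,
)

```text
time: 27.65
tool_pos: [0.4401, 0.2132, 0.1027]
tool_rot: [3.14, -0.001, 1.536]
ft_force: [-1.0, -0.1, 0.8]
finger_gap: 0.0342
finger_force: 0.0
```

>>> arm_command(
  motion=[0,0,-0.06,0,0,0,0,0,-0.15,0,0,0,-0.05,0,-0.23,0,0,0,-0.15,0,-0.31,0,0,0,-0.15,0,-0.31,0,0,0,-0.15,0,-0.31,0,0,0,-0.15,0,-0.31,0,0,0],
)

```text
time: 28.23
tool_pos: [0.4376, 0.1532, 0.2258]
tool_rot: [3.141, -0.0, 1.535]
ft_force: [-0.2, 0.7, -0.1]
finger_gap: 0.034
finger_force: 0.0
```

Run:
```python
from look import *
W,p,d,P=look('w17',['dimmer_top','marker_tip','spudger','backstop_pointer','stop_mark'])
c,s=np.cos(np.radians(Y)),np.sin(np.radians(Y)); D=P[...,:2]-O; bx=c*D[...,0]+s*D[...,1]; by=-s*D[...,0]+c*D[...,1]; z=P[...,2]
for n,y0,y1,z0,z1 in(('tip',-.037,-.031,.0715,.08),('dim',-.027,-.001,.085,.093),('spud',.026,.042,.0815,.09)):
    k=(d>0)&(by>y0)&(by<y1)&(z>z0)&(z<z1)&(abs(bx)<.1); print(n,k.sum(),np.percentile(bx[k],[2,50,98]).round(4),bx[k].mean(),by[k].mean())
cv2.imwrite('pics/w17c.png',cv2.resize(p[30:330,180:480],None,fx=2,fy=2))
```

```text
[0.4376 0.1532 0.2258] [-179.95    0.     88.  ] gap 0.03388845717443927
dimmer_top [([0.4413, 0.2176, 0.0891], 0.7), ([0.418, 0.1435, 0.0322], 0.7)]
marker_tip [([0.4192, 0.2159, 0.0747], 0.63)]
spudger [([0.4894, 0.2371, 0.0777], 0.77)]
backstop_pointer [([0.4185, 0.1441, 0.0279], 0.85)]
stop_mark [([0.4222, 0.1409, 0.0255], 0.84)]
tip 18 [0.0131 0.0139 0.0149] 0.013963501350369396 -0.034113527372415936
dim 364 [0.008  0.0136 0.0196] 0.013673445417246329 -0.013838549544173703
spud 1325 [-0.0724 -0.0113  0.0553] -0.009425791686580443 0.033681494799918346
```

View pics/w17c.png

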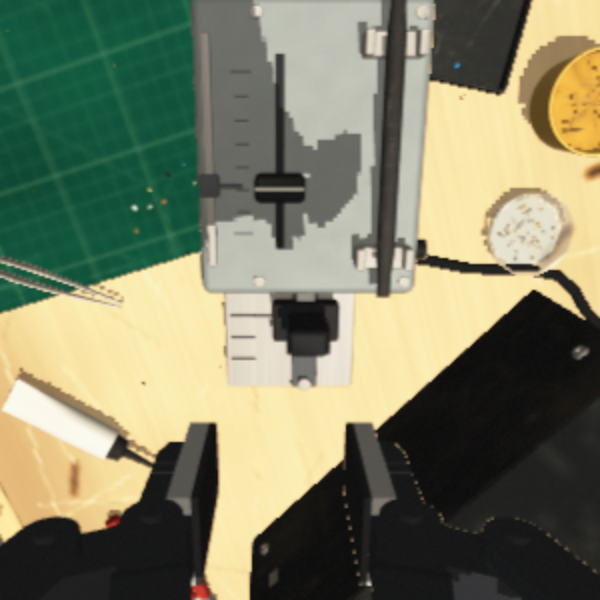

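The crop shows the dimmer (280,188) level with the marker (230,186). The spudger is in its forks, and the pointer is at the first mark (row 315). Measured offset is 0.3 mm.

```bash
python3 -c "
from workcell import *
print(hand_in())"
```

```text
the job is handed in; nothing more can be done
None
```

I finished all five steps in order and handed the job in at about 28 s of robot time. The hand-in returned no verdict. My last measurements put the dimmer 0.3 mm from the marker, the backstop pointer at the first mark, and the spudger released in its forks. I judged the phone home against the stop from about 5 N of contact force, since the hood hides it from the cameras.

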